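Sort the parts on a phone repair bench into their trays

ROBOT

A 6-joint arm with a two-finger parallel gripper is mounted at the origin on the work surface. World frame = base frame: x ahead of the robot, y to its left, z up, the work surface at z = 0. Lengths are in m, angles in degrees, forces in N, time in s.
With the tool pointing down it reaches from about 0.3 to 0.95 m from the base axis. Payload 3.1 kg.
Tool frame: the origin (TCP) lies at the very end of the fingers, on their centre line; the grasp point (between the pads) lies 19 mm behind it; z points along the fingers, y is the line along which they close (so a half turn about z gives the same grasp; the last joint's range is limited). The gripper opens to 85 mm and grips with 20 to 120 N. Pads are 22 mm wide; open, the fingers measure 114 mm over their backs; the gripper's body (76 mm by 85 mm) begins 54 mm behind the grasp point. The pads swing forward as they close: fully open they stand 13 mm farther back than shut.
Start: joints at [68.142, 17.653, 93.61, -0, 68.738, -3.994], TCP at [0.192, 0.595, 0.231] pointing down, gripper open.
Joint ranges: [-175.34, 175.34], [-45.06, 112.39], [2.9, 150.54], [-68.45, 248.45], [3.09, 151.38], [-168.51, 168.51]. Speed limits (degrees/s): [159.86, 159.86, 180, 180, 180, 180].

INTERFACE

Orientations are given as [roll, pitch, yaw] about the fixed x, y, z axes, in that order (R = Rz(yaw) Ry(pitch) Rx(roll)).
In Python, from plant import readout, viewer, order, finder gives the robot as it stands.
- The arm moves only by the tool send_rows, never from a script. Its argument "deltas" is text: rows parted by semicolons, each of 7 numbers parted by spaces: the turn, a rotation vector about the tool's x, y, z in rad, then the shift along the tool's x, y, z in m, then the finger opening in m, from 0 to 0.0854. In form: ax ay az dx dy dz hand; .... A call has exactly 8 rows; each row is the pose to reach, as a shift and turn from the pose commanded when the call began, along the tool's axes at that moment; what a row does not reach only later rows make up. A row lasts 1/12 s, in which the tool goes at most 41.7 mm and 7.16 degrees, less where a joint would pass 70% of its speed; a pose out of reach is approached as far as the arm can. A call with a gripper value outside its range is refused whole. The fingers move at their own pace and stop on an object; "force" is the grip in N (left out, the last holds). Time passes only in rows, so rows that repeat a pose let the fingers close, or fill a call up. It gives the time, the measured TCP pose, the force, the opening and the grip force at its end, in the units of the state.
- readout.sense(): the state, without advancing time (a new reading comes with each control period).
- viewer.grab_frame(name): name is "side" or "top"; returns the picture (400x640x3 uint8, blue, green, red); there is no depth.
- viewer.camera_model(name): a dict with "vertical_fov" (degrees; the focal length in pixels is half the picture's height over the tangent of half this angle, whatever the lens; pixels are square), "cx", "cy" (the principal point, pixels), "R" (3x3) and "t" (3): a world point X has camera coordinates R X + t. Camera axes: x right, y down, z forward; pixel columns grow to the right and rows downward; lengths in m; the calibration is good to about 2 mm. A picture is of the moment at which its call begins. camera_model takes no time and is no camera call.
- order.finish_job(): hands the job in; it is judged then, once.
Trained networks look in the newest picture that a camera, given by its name, has taken for a name from the list of things; names that differ only in an ending like _2 or _b are one class to them, and where a whole thing is asked for, a point or a joint stands for the part that bears it (a point fixed in the world has none). Each returns a list of dicts, best first, with "p" (0 to 1); they miss things now and then, are a little off and sometimes report something else, mostly with a low value. They report only what shows in the picture. A call takes as long as a camera call.
- finder.find_in(camera, label): "uv" ([column, row] in pixels, amid what is visible of it).
- finder.place_of(camera, label): "uv" ([column, row] in pixels: a listed point, or the origin of a listed thing).
The state is a dict: "t": time; "joint_pos": joint angles; "qd": joint speeds; "tau": joint torques, N m; "eef_pos": TCP position; "ee_rot": TCP orientation; "contact_force": force on the tool from outside, world axes, zero at the start; "ft_torque": the same for the moment, N m; "opening": finger opening in m; "grasp_force": force on a finger pad.
Only numpy, scipy, OpenCV 4.12 (cv2) and the standard library are available. Lean on these libraries where they do the work, as an engineer would, in place of code of your own. Each camera call takes 0.05 s, during which the arm holds its last target. There are 200 camera calls.

TASK

Clear the parts off the white mat into the trays: first put the black microscope lens in the yellow tray, before moving anything else, then the two green-lidded paste jars in the blue tray and the two brass bonding heads in the red tray. Set every part down gently, never letting it drop, standing upright on the floor of its tray, not leaning on or stacked on anything. Leave the opened phone and the amber bottle where they are.

Things in the scene. Friction and masses are not known exactly. Their poses are not given: they have to be found in the camera images.
- lens_center (a point): microscope lens: black cylinder 46 mm across and 28 mm tall with a bright metal band and a blue-coated glass on top, about 130 g, lying glass up; the point is its centre, 14 mm above its underside; z is up through the glass. Belongs in the yellow tray, and goes first
- jar_a_center (a point): one of two identical solder-paste jars: upright round white jar with a green screw lid, lid diameter 44 mm (the widest part), white body 41 mm, 36 mm tall, about 90 g; the point is its centre, 18 mm above its underside; z is up through the lid. Belongs in the blue tray
- jar_b_center (a point): one of two identical solder-paste jars: upright round white jar with a green screw lid, lid diameter 44 mm (the widest part), white body 41 mm, 36 mm tall, about 90 g; the point is its centre, 18 mm above its underside; z is up through the lid. Belongs in the blue tray
- head_a_center (a point): one of two identical metal bonding heads: brass block 50 mm long (its own x) by 24 mm wide (its own y) by 26 mm tall, with a dark steel blade 44 x 8 mm standing 10 mm higher along the middle of its top, 36 mm tall in all, about 200 g; the point is on its vertical axis, 18 mm above its underside; z is up through the blade; stands at any yaw. Grasp it across the 24 mm width. Belongs in the red tray
- head_b_center (a point): one of two identical metal bonding heads: brass block 50 mm long (its own x) by 24 mm wide (its own y) by 26 mm tall, with a dark steel blade 44 x 8 mm standing 10 mm higher along the middle of its top, 36 mm tall in all, about 200 g; the point is on its vertical axis, 18 mm above its underside; z is up through the blade; stands at any yaw. Grasp it across the 24 mm width. Belongs in the red tray
- tray_yellow: yellow open parts tray, fixed to the bench: 120 mm (its own x) by 150 mm (its own y) outside, 112 by 142 mm inside, walls 4 mm thick, rim 18 mm above the bench, floor 4 mm above the bench; its origin is the centre of its underside at bench level, z up, slightly turned in yaw; takes the lens alone, near its centre
- tray_blue: blue open parts tray, fixed to the bench: 120 mm (its own x) by 150 mm (its own y) outside, 112 by 142 mm inside, walls 4 mm thick, rim 18 mm above the bench, floor 4 mm above the bench; its origin is the centre of its underside at bench level, z up, slightly turned in yaw; takes two parts side by side along its y axis (about 35 mm to either side of its centre): the jars
- tray_red: red open parts tray, fixed to the bench: 120 mm (its own x) by 150 mm (its own y) outside, 112 by 142 mm inside, walls 4 mm thick, rim 18 mm above the bench, floor 4 mm above the bench; its origin is the centre of its underside at bench level, z up, slightly turned in yaw; takes two parts side by side along its y axis (about 35 mm to either side of its centre): the bonding heads
- phone: bystander, to be left alone: opened black phone lying on the bench, 150 mm (its own x) by 72 mm by 8 mm thick; origin at the centre of its underside
- bottle: bystander, to be left alone: amber glass dispenser bottle with a steel top, 64 mm across, 98 mm tall; origin at the centre of its underside

How it is judged (in metres and radians):
On the way:
1. the lens stands in the yellow tray and has been let go (x of lens_center in the frame of tray_yellow between -0.045 and 0.045 m and y of lens_center in the frame of tray_yellow between -0.06 and 0.06 m and z of lens_center in the frame of tray_yellow between 0.014 and 0.022 m and angle between lens_center's own z axis and vertical below 0.15 rad and linear speed of lens below 0.02 m/s and angular speed of lens below 0.2 rad/s and contact force between lens and the fingers below 0.1 N), for 0.2 s.
At the end, for the whole second after the job is handed in: the lens is in the yellow tray, both jars are in the blue tray and both bonding heads in the red tray: each part's centre within 45 mm (tray x) and 60 mm (tray y) of the middle of its tray, resting on the tray floor within 4 mm of height, upright within 0.15 rad, released and at rest (all of step 1 and x of jar_a_center in the frame of tray_blue between -0.045 and 0.045 m and y of jar_a_center in the frame of tray_blue between -0.06 and 0.06 m and z of jar_a_center in the frame of tray_blue between 0.018 and 0.026 m and angle between each of jar_a_center, jar_b_center, head_a_center, head_b_center's own z axis and vertical below 0.15 rad and linear speed of each of jar_a, jar_b, head_a, head_b below 0.02 m/s and angular speed of each of jar_a, jar_b, head_a, head_b below 0.2 rad/s and contact force between each of jar_a, jar_b, head_a, head_b and the fingers below 0.1 N and x of jar_b_center in the frame of tray_blue between -0.045 and 0.045 m and y of jar_b_center in the frame of tray_blue between -0.06 and 0.06 m and z of jar_b_center in the frame of tray_blue between 0.018 and 0.026 m and x of head_a_center in the frame of tray_red between -0.045 and 0.045 m and y of head_a_center in the frame of tray_red between -0.06 and 0.06 m and z of head_a_center in the frame of tray_red between 0.018 and 0.026 m and x of head_b_center in the frame of tray_red between -0.045 and 0.045 m and y of head_b_center in the frame of tray_red between -0.06 and 0.06 m and z of head_b_center in the frame of tray_red between 0.018 and 0.026 m); the robot touches nothing.
It fails at once if a jar or bonding head is moved more than 20 mm before the lens is in the yellow tray (distance of any of jar_a_center, jar_b_center, head_a_center, head_b_center from where it was at the start of the episode above 0.02 m and not (x of lens_center in the frame of tray_yellow between -0.045 and 0.045 m and y of lens_center in the frame of tray_yellow between -0.06 and 0.06 m and z of lens_center in the frame of tray_yellow between 0.014 and 0.022 m and angle between lens_center's own z axis and vertical below 0.15 rad)).
It fails at once if a part is dropped: falling free, touched by nothing, more than 20 mm above where it would stand in a tray ((height (world z) of jar_a_center above 0.042 m and contact force between jar_a and anything else below 0.005 N) or (height (world z) of jar_b_center above 0.042 m and contact force between jar_b and anything else below 0.005 N) or (height (world z) of head_a_center above 0.042 m and contact force between head_a and anything else below 0.005 N) or (height (world z) of head_b_center above 0.042 m and contact force between head_b and anything else below 0.005 N) or (height (world z) of lens_center above 0.038 m and contact force between lens and anything else below 0.005 N)).
It fails at once if the phone or the bottle is moved more than 15 mm (distance of any of phone, bottle from where it was at the start of the episode above 0.015 m).
It also fails if it takes over 115 s, if anything falls off the work surface, if the arm or the gripper's body presses on something with over 40 N, if the wrist force passes 120 N, or if a joint passes its speed limit or range.

## Working session

There is one attempt and no reset: what is moved stays moved. The work goes in short steps, Python scripts to look and compute and a tool call to move; the robot and the scene stay as the last step left them, time stands still between calls to the robot, and variables do not carry over. Pictures are saved under pics/ and viewed, at most 14 in all, crops included, and the job is handed in when it is done.

Besides the shell and the picture viewer there is one more tool, called after ">>>" by a JSON object that holds its "fn" and its "kwargs". send_rows: Moves the arm, as the interface text tells. Its arguments: {"type":"object","properties":{"deltas":{"type":"string"},"force":{"type":"number"}},"required":["deltas"]}

```bash
mkdir -p pics
python3 - <<'E'
from plant import readout, viewer, order, finder
import cv2, numpy as np
s=readout.sense(); print(s)
for c in("top","side"):
    cv2.imwrite(f"pics/{c}0.png",viewer.grab_frame(c)); m=viewer.camera_model(c); print(c,m)
    for l in("lens_center","jar_a_center","head_a_center","tray_yellow","tray_blue","tray_red","phone","bottle"):
        print(l,[(np.round(d["uv"],1).tolist(),round(d["p"],2)) for d in finder.place_of(c,l)][:4])
E
```

```text
{'t': 0.0, 'joint_pos': array([ 6.81413529e+01,  1.77049503e+01,  9.36902567e+01,  3.19810816e-03,
        6.87380421e+01, -3.99362742e+00]), 'qd': array([ 0.12064433,  0.10692158, -0.02167216,  0.04416085,  0.02113949,
        0.04628772]), 'tau': array([-1.08940055e-04, -4.15260243e+01, -2.76660633e+01, -2.33785304e-04,
        1.03022365e-02, -3.17201497e-06]), 'eef_pos': array([0.19143599, 0.59408686, 0.23003612]), 'ee_rot': array([-1.79867282e+02, -1.22506819e-02,  1.62133803e+02]), 'contact_force': array([ 0.11798383, -0.08754353,  0.51182205]), 'ft_torque': array([ 0.0599234 , -0.01324902,  0.00492158]), 'grasp_force': 0.0, 'opening': 0.08549480144123668}
top {'vertical_fov': 57.098037792318266, 'cx': 315.15942815896216, 'cy': 195.70395602011382, 'R': array([[-0.02949977, -0.99955931,  0.00330887],
       [-0.99581677,  0.02910259, -0.08661414],
       [ 0.08647967, -0.00585012, -0.99623644]]), 't': array([-0.01057287,  0.53415424,  0.91156632])}
lens_center [([313.0, 222.4], 0.51)]
jar_a_center [([201.5, 221.3], 0.71)]
head_a_center [([136.8, 183.3], 0.38)]
tray_yellow [([386
[... 193 characters left out ...]
ttle [([137.0, 182.9], 0.88)]
side {'vertical_fov': 48.441811333537856, 'cx': 318.4852125199801, 'cy': 199.66674103854874, 'R': array([[-0.99275606, -0.11999581, -0.00603382],
       [-0.05661087,  0.51147106, -0.85743371],
       [ 0.10597458, -0.85088093, -0.51455907]]), 't': array([0.50387824, 0.05082578, 1.14768673])}
lens_center [([337.0, 200.6], 0.51)]
jar_a_center [([320.4, 264.6], 0.87), ([286.3, 168.7], 0.4)]
head_a_center [([337.6, 240.1], 0.82), ([318.2, 265.6], 0.52)]
tray_yellow [([286.2, 166.9], 0.94)]
tray_blue [([277.5, 201.0], 0.9)]
tray_red [([256.2, 259.7], 0.65), ([257.8, 330.4], 0.48), ([343.4, 180.6], 0.22)]
phone [([356.5, 146.4], 0.97)]
bottle [([256.7, 332.1], 0.64)]
```

View pics/top0.png

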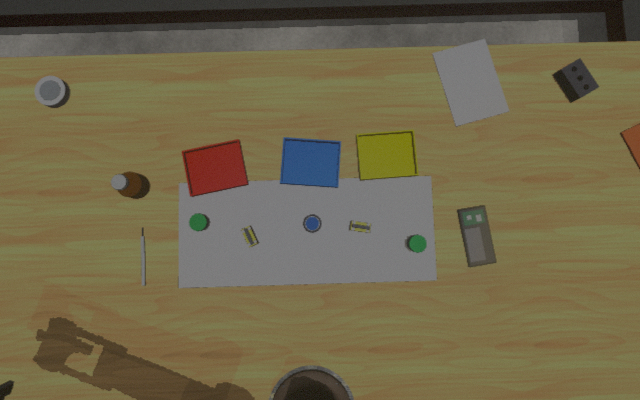

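View pics/side0.png

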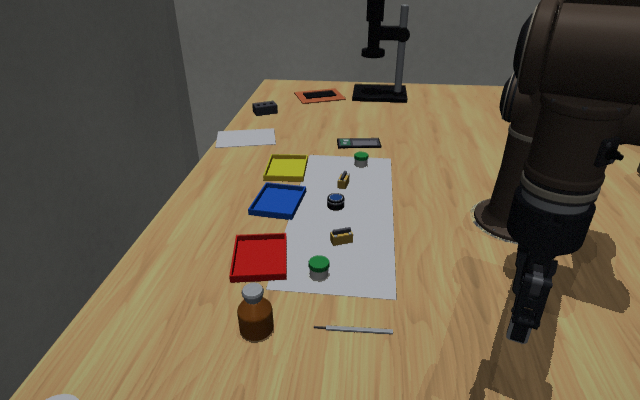

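The top picture shows the lens at (312,223), the jars at (199,222) and (417,243), the heads at (250,237) and (360,227). The trays are at (215,168) red, (310,163) blue and (386,156) yellow. The arm is clear of the scene. Next I'll segment by colour.

```bash
cat > h.py <<'E'
import numpy as np, cv2
from plant import viewer
def back(c,uv,z):
    m=viewer.camera_model(c); f=200/np.tan(np.radians(m["vertical_fov"]/2)); R=np.array(m["R"]);t=np.array(m["t"])
    uv=np.atleast_2d(uv).astype(float)
    d=np.c_[(uv[:,0]-m["cx"])/f,(uv[:,1]-m["cy"])/f,np.ones(len(uv))]@R; o=-R.T@t
    return (o+d*((z-o[2])/d[:,2])[:,None])[:,:2]
def blobs(mask,amin,k=4):
    """area, sub-pixel contour of coloured regions of an upscaled mask"""
    cs,_=cv2.findContours(mask,cv2.RETR_EXTERNAL,cv2.CHAIN_APPROX_NONE)
    return [(cv2.contourArea(c)/k**2,(c.reshape(-1,2)+.5)/k-.5) for c in cs if cv2.contourArea(c)/k**2>amin]
def seg(im,lo,hi,amin,k=4):
    h=cv2.cvtColor(cv2.resize(im,None,fx=k,fy=k,interpolation=cv2.INTER_CUBIC),cv2.COLOR_BGR2HSV)
    return blobs(cv2.inRange(h,lo,hi),amin,k)
def rect(xy):
    (c,wh,a)=cv2.minAreaRect((xy*1000).astype(np.float32))
    if wh[0]<wh[1]: wh=wh[::-1]; a+=90   # a = angle of long side
    return np.round(c,1),np.round(wh,1),round((a+90)%180-90,1)
E
python3 - <<'E'
from h import *
for c in("top","side"):
    im=cv2.imread(f"pics/{c}0.png")
    print(c)
    for n,lo,hi,z,a in(("yel",(24,150,60),(34,255,255),.018,500),("blue",(100,150,60),(125,255,255),.018,500),("red",(0,200,60),(5,255,255),.018,500),("green",(45,120,30),(85,255,255),.036,60)):
        for A,p in seg(im,lo,hi,a): print(n,A,rect(back(c,p,z)),np.round(p.mean(0),1))
im=cv2.imread("pics/top0.png")
for i,(u,v) in enumerate(((250,237),(360,227),(312,223))):
    k=im[v-14:v+14,u-18:u+18]; cv2.imwrite(f"pics/k{i}.png",k)
cv2.imwrite("pics/kk.png",np.hstack([cv2.resize(cv2.imread(f"pics/k{i}.png"),None,fx=7,fy=7,interpolation=0) for i in range(3)]))
E
```

```text
top
yel 2649.46875 (array([ 636.6, -214.4]), array([152.1, 121.2]), -87.0) [386.9 154.3]
blue 2305.0625 (array([619. , -15.6]), array([145.4, 111.9]), 84.5) [311.1 162.8]
green 206.40625 (array([ 406.5, -275.8]), array([40.9, 40.1]), 73.0) [417.1 243.3]
green 204.5625 (array([475.9, 268.4]), array([40.9, 40.3]), -38.5) [197.6 221.8]
side
yel 1004.59375 (array([ 634.2, -199.4]), array([180.5, 123.3]), -87.0) [285.8 167.6]
blue 1398.125 (array([620.3,  -2. ]), array([172.3, 124. ]), 84.9) [277.2 201. ]
red 2384.0 (array([612.5, 243.9]), array([167.6, 118.6]), -79.5) [257.7 261.1]
green 260.40625 (array([473.8, 277.8]), array([53.2, 42.2]), -83.5) [318.4 263.7]
green 88.03125 (array([ 405.2, -263.5]), array([58.5, 41.7]), -84.3) [360.7 155.9]
```

View pics/kk.png

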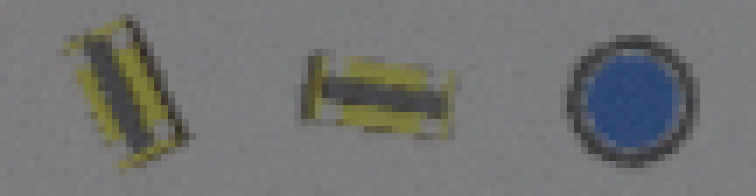

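The crops show the blade ends of the left head at about crop (97,40) and (135,150). Those of the right head are at (322,88) and (447,105), and the lens centre is at (630,101).

```bash
cat >> h.py <<'E'
def delta(x,y,z,yaw=None):
    """tool-frame shift and turn from the measured pose to a target (tool down)"""
    from plant import readout
    from scipy.spatial.transform import Rotation as Ro
    s=readout.sense(); R=Ro.from_euler("xyz",s["ee_rot"],degrees=True)
    d=R.inv().apply(np.array([x,y,z])-s["eef_pos"])
    w=(R.inv()*Ro.from_euler("xyz",[180,0,s["ee_rot"][2] if yaw is None else yaw],degrees=True)).as_rotvec()
    print("turn",w.round(3),"shift",d.round(4),"now",s["eef_pos"].round(4),s["ee_rot"].round(1),"t",round(s["t"],2))
E
python3 - <<'E'
from h import *
im=cv2.imread("pics/top0.png")
for A,p in seg(im,(175,150,50),(180,255,255),300)+seg(im,(0,200,50),(8,255,255),300): print("red",A,rect(back("top",p,.018)))
h=cv2.cvtColor(im,cv2.COLOR_BGR2HSV); print(h[168,215],im[168,215],h[163,310])
for A,p in seg(im,(100,100,40),(125,255,255),60): print("blue",A,rect(back("top",p,.018)),rect(back("top",p,.028)))
cr=[(232,223,0),(342,213,252),(294,209,504)]
px=lambda i,x,y:((x-cr[i][2])/7-.5+cr[i][0],y/7-.5+cr[i][1])
for i,e in((0,((97,40),(135,150))),(1,((322,88),(447,105)))):
    P=back("top",[px(i,*q) for q in e],.036); d=P[1]-P[0]; print("head",i,P.mean(0),np.linalg.norm(d),np.degrees(np.arctan2(d[1],d[0])))
print("lens",back("top",px(2,630,101),.028))
for l,uv in(("lens",(337,200.6)),("head",(337.6,240.1)),("jar",(320.4,264.6))): print("side",l,back("side",uv,.016))
for z in(.03,.036): print(z,back("side",[(318.4,263.7),(360.7,155.9)],z))
E
```

```text
[  3 193 127] [ 31  39 127] [108 154 129]
blue 119.6875 (array([464.4, -15.6]), array([31.8, 31. ]), -46.7) (array([464.3, -15.6]), array([31.5, 30.6]), -46.7)
blue 2604.9375 (array([622., -16.]), array([149.1, 120.1]), 84.4) (array([620.2, -16. ]), array([147.5, 118.8]), 84.4)
head 0 [0.43684971 0.1432926 ] 0.04126840349807152 -161.7383843369947
head 1 [ 0.45277914 -0.13662631] 0.044841011372807146 -99.41609343940469
lens [[ 0.46480902 -0.01500078]]
side lens [[ 0.45904967 -0.01680566]]
side head [[0.44240581 0.16274048]]
side jar [[0.47218809 0.25694821]]
0.03 [[ 0.47474757  0.27143524]
 [ 0.40584218 -0.2754796 ]]
0.036 [[ 0.47382591  0.27874365]
 [ 0.40560144 -0.26276666]]
```

>>> {"fn": "send_rows", "kwargs": {"deltas": "0 0 0.1 -0.02 -0.02 0 0.085;0 0 0.2 -0.045 -0.05 0 0.085;0 0 0.3 -0.07 -0.08 0 0.085;0 0 0.4 -0.095 -0.11 0 0.085;0 0 0.5 -0.12 -0.14 0 0.085;0 0 0.6 -0.145 -0.17 0 0.085;0 0 0.7 -0.17 -0.195 0 0.085;0 0 0.8 -0.19 -0.21 0 0.085", "force": 40}}

```text
t: 1.57
eef_pos: [0.3083, 0.3338, 0.2313]
ee_rot: [-180.0, 0.1, 116.0]
contact_force: [-0.7, 0.5, -0.1]
opening: 0.0848
grasp_force: 0.0
```

Run:
```python
from h import *
delta(.4645,-.0155,.12,90)
im=cv2.imread("pics/top0.png")
for A,p in seg(im,(0,165,50),(7,255,255),300)+seg(im,(0,140,50),(7,255,255),300): print("red",A,rect(back("top",p,.018)))
```

```text
turn [-0.     0.001  0.453] shift [-0.3824 -0.0126  0.1116] now [0.3083 0.3338 0.2313] [-1.80e+02  1.00e-01  1.16e+02] t 1.57
red 2623.28125 (array([615.4, 231.1]), array([150.5, 120.5]), -79.5)
red 2664.65625 (array([615.2, 231. ]), array([151.1, 120.8]), -79.5)
```

>>> {"fn": "send_rows", "kwargs": {"deltas": "0 0 0.06 -0.035 0 0.01 0.085;0 0 0.12 -0.075 0 0.02 0.085;0 0 0.18 -0.115 0 0.03 0.085;0 0 0.24 -0.155 0 0.04 0.085;0 0 0.3 -0.195 0 0.05 0.085;0 0 0.36 -0.235 0 0.06 0.085;0 0 0.42 -0.27 0 0.06 0.085;0 0 0.453 -0.3 0 0.06 0.085"}}

```text
t: 2.23
eef_pos: [0.4414, 0.0654, 0.1709]
ee_rot: [-180.0, 0.0, 90.1]
contact_force: [0.1, 0.4, -1.2]
opening: 0.0855
grasp_force: 0.0
```

Run:
```python
from h import *
delta(.4645,-.0155,.06,90)
```

```text
turn [-0.001  0.     0.002] shift [-0.0809  0.023   0.1109] now [0.4414 0.0654 0.1709] [-180.     0.    90.1] t 2.23
```

>>> {"fn": "send_rows", "kwargs": {"deltas": "0 0 0 -0.025 0.007 0.03 0.085;0 0 0 -0.055 0.015 0.06 0.085;0 0 0 -0.075 0.02 0.08 0.085;0 0 0 -0.081 0.023 0.09 0.085;0 0 0 -0.081 0.023 0.105 0.085;0 0 0 -0.081 0.023 0.111 0.085;0 0 0 -0.081 0.023 0.111 0.085;0 0 0 -0.081 0.023 0.111 0.085"}}

```text
t: 2.9
eef_pos: [0.4646, -0.0125, 0.0605]
ee_rot: [-180.0, -0.0, 90.4]
contact_force: [0.0, 0.3, -0.2]
opening: 0.085
grasp_force: 0.0
```

Run:
```python
from h import *
delta(.4645,-.0155,.004,90)
im=viewer.grab_frame("top"); s=viewer.grab_frame("side")
cv2.imwrite("pics/a.png",np.vstack([cv2.resize(im[170:270,230:390],None,fx=4,fy=4)[:300],cv2.resize(s[150:250,260:420],None,fx=4,fy=4)[:300]]))
```

```text
turn [-0.    -0.     0.007] shift [-0.003  -0.0001  0.0565] now [ 0.4646 -0.0125  0.0605] [-180.    -0.    90.4] t 2.9
```

View pics/a.png

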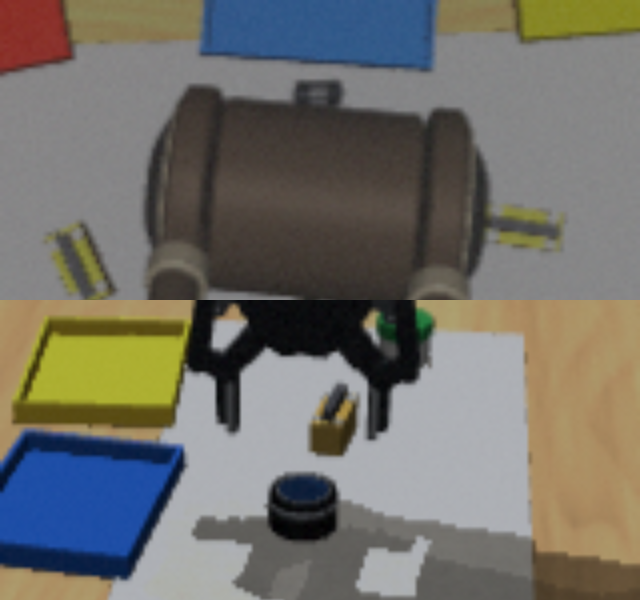

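The side view shows the fingers straddling the lens with clearance, so I'll descend and grip.

>>> {"fn": "send_rows", "kwargs": {"deltas": "0 0 0 -0.003 0 0.02 0.085;0 0 0 -0.003 0 0.04 0.085;0 0 0 -0.003 0 0.05 0.085;0 0 0 -0.003 0 0.055 0.085;0 0 0 -0.003 0 0.056 0.085;0 0 0 -0.003 0 0.056 0.03;0 0 0 -0.003 0 0.056 0.03;0 0 0 -0.003 0 0.056 0.03", "force": 40}}

```text
t: 3.67
eef_pos: [0.4656, -0.0162, 0.0052]
ee_rot: [179.9, 0.0, 90.4]
contact_force: [1.3, 0.5, -0.4]
opening: 0.0512
grasp_force: 0.0
```

>>> {"fn": "send_rows", "kwargs": {"deltas": "0 0 0 0 0 0 0.03;0 0 0 0 0 0 0.03;0 0 0 0 0 0 0.03;0 0 0 0 0 0 0.03;0 0 0 0 0 -0.003 0.03;0 0 0 0 0 -0.01 0.03;0 0 0 0 0 -0.02 0.03;0 0 0 0 0 -0.03 0.03"}}

```text
t: 4.33
eef_pos: [0.4642, -0.0161, 0.035]
ee_rot: [-180.0, -0.0, 90.3]
contact_force: [-0.3, -0.2, -0.4]
opening: 0.0438
grasp_force: 40.9
```

Run:
```python
from h import *
from plant import readout
s=readout.sense();print(s["opening"],s["grasp_force"])
delta(.6366,-.2144,.05,93)
im=viewer.grab_frame("top"); s=viewer.grab_frame("side")
cv2.imwrite("pics/b.png",cv2.resize(s[150:250,260:420],None,fx=4,fy=4))
```

```text
0.043845018305166135 40.88137328624725
turn [-0.001 -0.    -0.046] shift [-0.1993  0.1712 -0.0152] now [ 0.4642 -0.0161  0.035 ] [-180.    -0.    90.3] t 4.33
```

View pics/b.png

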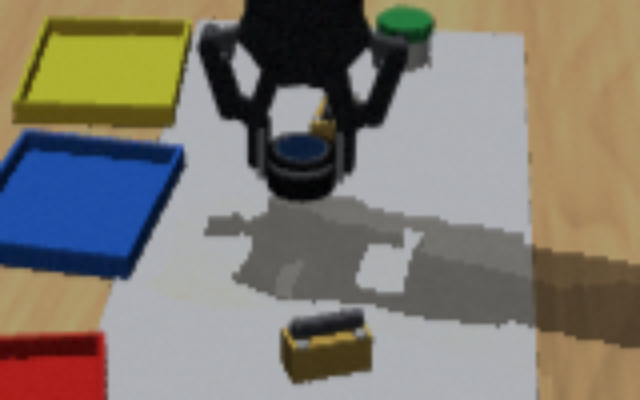

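>>> {"fn": "send_rows", "kwargs": {"deltas": "0 0 0 0 0 -0.02 0.03;0 0 -0.01 -0.015 0.013 -0.035 0.03;0 0 -0.02 -0.045 0.038 -0.035 0.03;0 0 -0.03 -0.08 0.068 -0.035 0.03;0 0 -0.04 -0.115 0.098 -0.035 0.03;0 0 -0.046 -0.15 0.129 -0.035 0.03;0 0 -0.046 -0.18 0.155 -0.035 0.03;0 0 -0.046 -0.199 0.171 -0.035 0.03"}}

```text
t: 5.1
eef_pos: [0.6383, -0.2163, 0.0694]
ee_rot: [179.9, 0.0, 92.9]
contact_force: [0.5, -0.2, -1.2]
opening: 0.0435
grasp_force: 41.3
```

Run:
```python
from h import *
delta(.6366,-.2144,.0095,93)
```

```text
turn [ 0.001  0.001 -0.001] shift [ 0.002  -0.0017  0.0599] now [ 0.6383 -0.2163  0.0694] [179.9   0.   92.9] t 5.1
```

>>> {"fn": "send_rows", "kwargs": {"deltas": "0 0 0 0 0 0.015 0.03;0 0 0 0 0 0.03 0.03;0 0 0 0 0 0.042 0.03;0 0 0 0 0 0.05 0.03;0 0 0 0 0 0.056 0.03;0 0 0 0 0 0.058 0.03;0 0 0 0 0 0.0595 0.03;0 0 0 0 0 0.0595 0.03"}}

```text
t: 5.77
eef_pos: [0.6369, -0.2136, 0.0101]
ee_rot: [180.0, 0.0, 93.0]
contact_force: [-0.7, 0.3, -0.8]
opening: 0.0436
grasp_force: 41.3
```

Run:
```python
from h import *
from plant import readout
delta(.6366,-.2144,.009,93); print(readout.sense()["contact_force"])
```

```text
turn [0.001 0.    0.   ] shift [-0.0008 -0.0004  0.0011] now [ 0.6369 -0.2136  0.0101] [180.   0.  93.] t 5.77
[-0.68738332  0.28990413 -0.77049364]
```

Lower 1 mm more, release, wait, then rise.

>>> {"fn": "send_rows", "kwargs": {"deltas": "0 0 0 0 0 0.001 0.03;0 0 0 0 0 0.001 0.03;0 0 0 0 0 0.001 0.065;0 0 0 0 0 0.001 0.065;0 0 0 0 0 0.001 0.065;0 0 0 0 0 0.001 0.065;0 0 0 0 0 0.001 0.065;0 0 0 0 0 0.001 0.065"}}

```text
t: 6.43
eef_pos: [0.6368, -0.2142, 0.0089]
ee_rot: [180.0, 0.0, 93.0]
contact_force: [0.0, 0.4, 0.4]
opening: 0.0648
grasp_force: 0.0
```

>>> {"fn": "send_rows", "kwargs": {"deltas": "0 0 0 0 0 -0.01 0.065;0 0 0 0 0 -0.03 0.065;0 0 0 0 0 -0.06 0.065;0 0 0 0 0 -0.09 0.085;0 0 0 0 0 -0.1 0.085;0 0 0 0 0 -0.1 0.085;0 0 0 0 0 -0.1 0.085;0 0 0 0 0 -0.1 0.085"}}

```text
t: 7.1
eef_pos: [0.6354, -0.2135, 0.1071]
ee_rot: [-179.8, -0.1, 93.0]
contact_force: [-0.2, 0.6, 0.7]
opening: 0.0849
grasp_force: 0.0
```

Run:
```python
from h import *
delta(.4055,-.2758,.1,84.4)
s=viewer.grab_frame("side")
cv2.imwrite("pics/c.png",cv2.resize(s[110:210,250:410],None,fx=4,fy=4))
```

```text
turn [-0.003 -0.001  0.15 ] shift [-0.0503 -0.2328  0.0077] now [ 0.6354 -0.2135  0.1071] [-1.798e+02 -1.000e-01  9.300e+01] t 7.1
```

View pics/c.png

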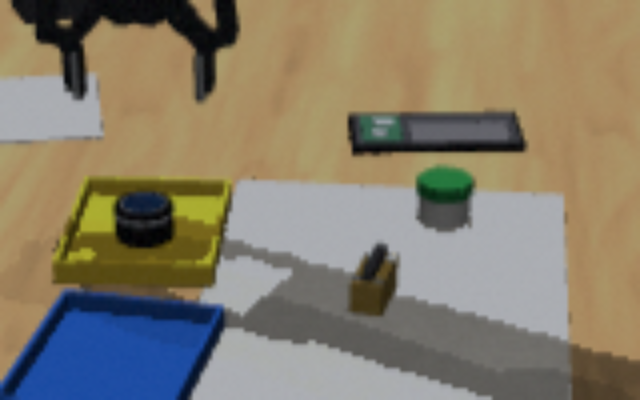

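The lens stands in the yellow tray at about (145,218) in the crop. Next is the right-hand jar.

>>> {"fn": "send_rows", "kwargs": {"deltas": "0 0 0.02 -0.005 -0.02 0 0.085;0 0 0.05 -0.012 -0.055 0 0.085;0 0 0.08 -0.02 -0.09 0 0.085;0 0 0.11 -0.027 -0.125 0 0.085;0 0 0.14 -0.035 -0.16 0 0.085;0 0 0.15 -0.042 -0.195 0.005 0.085;0 0 0.15 -0.05 -0.225 0.01 0.085;0 0 0.15 -0.05 -0.233 0.02 0.085"}}

```text
t: 7.82
eef_pos: [0.4018, -0.2756, 0.0869]
ee_rot: [-179.7, -0.1, 84.3]
contact_force: [-0.1, 0.2, -0.8]
opening: 0.0848
grasp_force: 0.0
```

Run:
```python
from h import *
delta(.4055,-.2758,.007,84.4)
```

```text
turn [-0.005 -0.002 -0.002] shift [0.0001 0.0041 0.0799] now [ 0.4018 -0.2756  0.0869] [-1.797e+02 -1.000e-01  8.430e+01] t 7.82
```

>>> {"fn": "send_rows", "kwargs": {"deltas": "0 0 0 0 0.004 0.015 0.085;0 0 0 0 0.004 0.04 0.085;0 0 0 0 0.004 0.06 0.085;0 0 0 0 0.004 0.073 0.085;0 0 0 0 0.004 0.078 0.085;0 0 0 0 0.004 0.08 0.085;0 0 0 0 0.004 0.08 0.085;0 0 0 0 0.004 0.08 0.03", "force": 40}}

```text
t: 8.48
eef_pos: [0.4112, -0.2767, 0.009]
ee_rot: [180.0, 0.0, 84.4]
contact_force: [0.3, -0.3, -0.5]
opening: 0.0747
grasp_force: 0.0
```

>>> {"fn": "send_rows", "kwargs": {"deltas": "0 0 0 0 0 0 0.03;0 0 0 0 0 0 0.03;0 0 0 0 0 0 0.03;0 0 0 0 0 0 0.03;0 0 0 0 0 0 0.03;0 0 0 0 0 0 0.03;0 0 0 0 0 -0.004 0.03;0 0 0 0 0 -0.012 0.03"}}

```text
t: 9.15
eef_pos: [0.4101, -0.276, 0.0207]
ee_rot: [-179.9, -0.0, 84.4]
contact_force: [0.3, -0.0, -1.3]
opening: 0.0426
grasp_force: 40.6
```

>>> {"fn": "send_rows", "kwargs": {"deltas": "0 0 0 0 0 -0.01 0.03;0 0 0 0 0 -0.03 0.03;0 0 0 0 0 -0.045 0.03;0 0 0 0 0 -0.055 0.03;0 0 0 0 0 -0.06 0.03;0 0 0 0 0 -0.06 0.03;0 0 0 0 0 -0.06 0.03;0 0 0 0 0 -0.06 0.03"}}

```text
t: 9.82
eef_pos: [0.41, -0.276, 0.0801]
ee_rot: [-179.9, -0.1, 84.4]
contact_force: [-0.1, 0.0, -1.3]
opening: 0.0425
grasp_force: 40.7
```

Run:
```python
from h import *
c=np.array([.6205,-.0158]); y=np.array([np.cos(np.radians(84.4)),np.sin(np.radians(84.4))])
print(c+.035*y,c-.035*y); p=c-.035*y
delta(*p,.075,84.4)
s=viewer.grab_frame("side")
cv2.imwrite("pics/d.png",cv2.resize(s[110:210,250:410],None,fx=4,fy=4))
```

```text
[0.6239154  0.01903296] [ 0.6170846  -0.05063296]
turn [-0.001 -0.001 -0.   ] shift [0.2445 0.184  0.005 ] now [ 0.41   -0.276   0.0801] [-1.799e+02 -1.000e-01  8.440e+01] t 9.82
```

View pics/d.png

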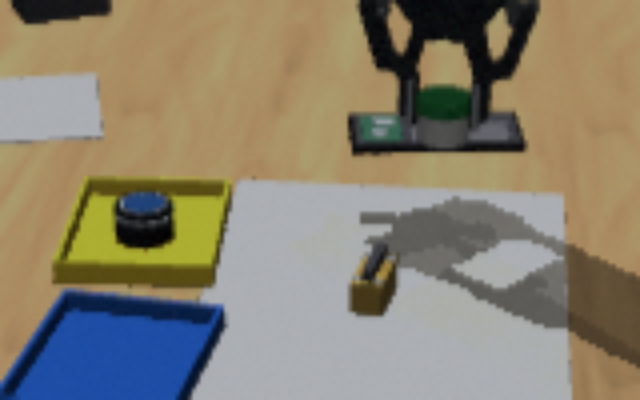

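>>> {"fn": "send_rows", "kwargs": {"deltas": "0 0 0 0.013 0.01 0 0.03;0 0 0 0.04 0.03 0 0.03;0 0 0 0.07 0.053 0 0.03;0 0 0 0.1 0.075 0 0.03;0 0 0 0.13 0.098 0 0.03;0 0 0 0.16 0.12 0 0.03;0 0 0 0.19 0.143 0 0.03;0 0 0 0.215 0.162 0 0.03"}}

```text
t: 10.53
eef_pos: [0.5938, -0.0761, 0.0796]
ee_rot: [-179.9, -0.0, 84.4]
contact_force: [0.2, -1.1, -0.9]
opening: 0.0423
grasp_force: 40.8
```

>>> {"fn": "send_rows", "kwargs": {"deltas": "0 0 0 0.018 0.013 0 0.03;0 0 0 0.0275 0.02 0.005 0.03;0 0 0 0.0295 0.022 0.015 0.03;0 0 0 0.0295 0.022 0.03 0.03;0 0 0 0.0295 0.022 0.04 0.03;0 0 0 0.0295 0.022 0.05 0.03;0 0 0 0.0295 0.022 0.055 0.03;0 0 0 0.0295 0.022 0.055 0.03"}}

```text
t: 11.2
eef_pos: [0.6154, -0.0518, 0.0235]
ee_rot: [-179.7, -0.0, 84.3]
contact_force: [-0.2, -1.0, -1.5]
opening: 0.0425
grasp_force: 40.8
```

Run:
```python
from h import *
delta(.6171,-.0506,.0127,84.4)
```

```text
turn [-0.004 -0.    -0.001] shift [0.0014 0.0016 0.0108] now [ 0.6154 -0.0518  0.0235] [-179.7   -0.    84.3] t 11.2
```

>>> {"fn": "send_rows", "kwargs": {"deltas": "0 0 0 0.001 0.001 0.004 0.03;0 0 0 0.001 0.001 0.007 0.03;0 0 0 0.001 0.001 0.009 0.03;0 0 0 0.001 0.001 0.0105 0.03;0 0 0 0.001 0.001 0.011 0.03;0 0 0 0.001 0.001 0.011 0.03;0 0 0 0.001 0.001 0.011 0.03;0 0 0 0.001 0.001 0.011 0.03"}}

```text
t: 11.87
eef_pos: [0.619, -0.0503, 0.015]
ee_rot: [180.0, 0.0, 84.4]
contact_force: [-0.3, 0.5, -0.4]
opening: 0.0425
grasp_force: 40.8
```

>>> {"fn": "send_rows", "kwargs": {"deltas": "0 0 0 0 0 0 0.065;0 0 0 0 0 0 0.065;0 0 0 0 0 0 0.065;0 0 0 0 0 0 0.065;0 0 0 0 0 0 0.065;0 0 0 0 0 -0.01 0.065;0 0 0 0 0 -0.03 0.065;0 0 0 0 0 -0.06 0.065"}}

```text
t: 12.53
eef_pos: [0.616, -0.0499, 0.0729]
ee_rot: [-179.6, -0.0, 84.4]
contact_force: [0.7, 0.5, -0.1]
opening: 0.0649
grasp_force: 0.0
```

>>> {"fn": "send_rows", "kwargs": {"deltas": "0 0 0 0 0 -0.03 0.085;0 0 0 0 0 -0.045 0.085;0 0 0 0 0 -0.05 0.085;0 0 0 0 0 -0.05 0.085;0 0 0 0 0 -0.05 0.085;0 0 0 0 0 -0.05 0.085;0 0 0 0 0 -0.05 0.085;0 0 0 0 0 -0.05 0.085"}}

```text
t: 13.2
eef_pos: [0.6176, -0.0501, 0.123]
ee_rot: [-179.8, -0.0, 84.4]
contact_force: [0.7, -1.3, -0.3]
opening: 0.085
grasp_force: 0.0
```

Run:
```python
from h import *
delta(.475,.2694,.1,84.4)
s=viewer.grab_frame("side")
cv2.imwrite("pics/e.png",cv2.resize(s[140:300,220:380],None,fx=3,fy=3))
```

```text
turn [-0.003 -0.    -0.   ] shift [ 0.304  -0.1731  0.0236] now [ 0.6176 -0.0501  0.123 ] [-179.8   -0.    84.4] t 13.2
```

View pics/e.png

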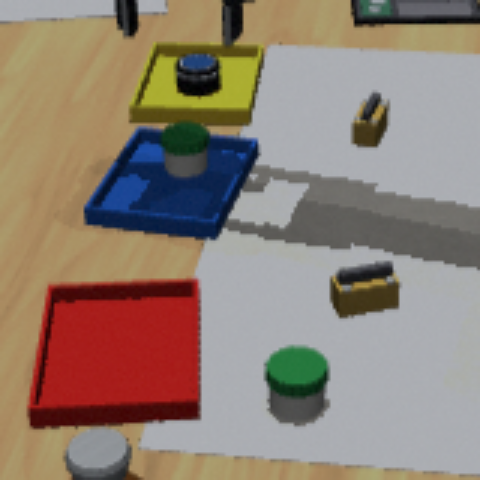

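Jar one stands in the blue tray at (186,150) in the crop, upright. The second jar is at (297,380).

>>> {"fn": "send_rows", "kwargs": {"deltas": "0 0 0 0.02 -0.011 0 0.085;0 0 0 0.05 -0.028 0 0.085;0 0 0 0.083 -0.047 0 0.085;0 0 0 0.116 -0.066 0 0.085;0 0 0 0.149 -0.085 0 0.085;0 0 0 0.182 -0.104 0 0.085;0 0 0 0.215 -0.123 0 0.085;0 0 0 0.248 -0.142 0 0.085"}}

```text
t: 13.92
eef_pos: [0.5005, 0.2118, 0.1243]
ee_rot: [-180.0, 0.0, 84.4]
contact_force: [0.8, -0.9, 0.4]
opening: 0.085
grasp_force: 0.0
```

>>> {"fn": "send_rows", "kwargs": {"deltas": "0 0 0 0.03 -0.017 0 0.085;0 0 0 0.05 -0.028 0.01 0.085;0 0 0 0.056 -0.031 0.03 0.085;0 0 0 0.056 -0.031 0.05 0.085;0 0 0 0.056 -0.031 0.06 0.085;0 0 0 0.056 -0.031 0.065 0.085;0 0 0 0.056 -0.031 0.065 0.085;0 0 0 0.056 -0.031 0.065 0.085"}}

```text
t: 14.58
eef_pos: [0.4769, 0.2688, 0.0599]
ee_rot: [180.0, -0.0, 84.3]
contact_force: [-0.1, -0.6, 0.3]
opening: 0.085
grasp_force: 0.0
```

Run:
```python
from h import *
delta(.475,.2694,.008,84.4)
```

```text
turn [ 0.    -0.    -0.001] shift [ 0.0004 -0.0019  0.0519] now [0.4769 0.2688 0.0599] [180.   -0.   84.3] t 14.58
```

>>> {"fn": "send_rows", "kwargs": {"deltas": "0 0 0 0 -0.001 0.015 0.085;0 0 0 0 -0.001 0.03 0.085;0 0 0 0 -0.001 0.043 0.085;0 0 0 0 -0.001 0.05 0.085;0 0 0 0 -0.001 0.052 0.085;0 0 0 0 -0.001 0.052 0.085;0 0 0 0 -0.001 0.052 0.03;0 0 0 0 -0.001 0.052 0.03"}}

```text
t: 15.25
eef_pos: [0.4762, 0.2696, 0.0086]
ee_rot: [179.9, -0.0, 84.4]
contact_force: [-0.1, 0.5, 0.2]
opening: 0.0634
grasp_force: 0.0
```

>>> {"fn": "send_rows", "kwargs": {"deltas": "0 0 0 0 0 0 0.03;0 0 0 0 0 0 0.03;0 0 0 0 0 0 0.03;0 0 0 0 0 0 0.03;0 0 0 0 0 0 0.03;0 0 0 0 0 -0.004 0.03;0 0 0 0 0 -0.015 0.03;0 0 0 0 0 -0.03 0.03"}}

```text
t: 15.92
eef_pos: [0.4738, 0.2686, 0.0371]
ee_rot: [-179.8, 0.1, 84.4]
contact_force: [-0.7, -0.3, -1.3]
opening: 0.0422
grasp_force: 40.7
```

>>> {"fn": "send_rows", "kwargs": {"deltas": "0 0 0 0 0 -0.02 0.03;0 0 0 0 0 -0.035 0.03;0 0 0 0 0 -0.042 0.03;0 0 0 -0.01 0.006 -0.042 0.03;0 0 0 -0.03 0.018 -0.042 0.03;0 0 0 -0.055 0.034 -0.042 0.03;0 0 0 -0.085 0.052 -0.042 0.03;0 0 0 -0.115 0.07 -0.042 0.03"}}

```text
t: 16.58
eef_pos: [0.5333, 0.1461, 0.0788]
ee_rot: [-179.9, 0.0, 84.5]
contact_force: [0.6, 0.5, -1.5]
opening: 0.0425
grasp_force: 40.7
```

Run:
```python
from h import *
delta(.6239,.0190,.075,84.4)
```

```text
turn [-0.002  0.001  0.001] shift [-0.1178  0.1024  0.0037] now [0.5333 0.1461 0.0788] [-179.9    0.    84.5] t 16.58
```

>>> {"fn": "send_rows", "kwargs": {"deltas": "0 0 0 -0.03 0.026 0 0.03;0 0 0 -0.06 0.052 0 0.03;0 0 0 -0.09 0.078 0 0.03;0 0 0 -0.11 0.096 0 0.03;0 0 0 -0.118 0.102 0.005 0.03;0 0 0 -0.118 0.102 0.02 0.03;0 0 0 -0.118 0.102 0.035 0.03;0 0 0 -0.118 0.102 0.05 0.03"}}

```text
t: 17.25
eef_pos: [0.6224, 0.0199, 0.0279]
ee_rot: [-179.9, 0.0, 84.3]
contact_force: [-0.5, 0.2, -2.1]
opening: 0.0426
grasp_force: 40.8
```

Run:
```python
from h import *
delta(.6239,.0190,.0125,84.4)
```

```text
turn [-0.003  0.    -0.001] shift [-0.0007  0.0016  0.0154] now [0.6224 0.0199 0.0279] [-179.9    0.    84.3] t 17.25
```

>>> {"fn": "send_rows", "kwargs": {"deltas": "0 0 0 0 0.001 0.006 0.03;0 0 0 0 0.001 0.01 0.03;0 0 0 0 0.001 0.013 0.03;0 0 0 0 0.001 0.015 0.03;0 0 0 0 0.001 0.0155 0.03;0 0 0 0 0.001 0.0155 0.03;0 0 0 0 0.001 0.0155 0.03;0 0 0 0 0.001 0.0155 0.03"}}

```text
t: 17.92
eef_pos: [0.6253, 0.0205, 0.015]
ee_rot: [179.9, -0.0, 84.4]
contact_force: [-0.0, -0.5, -1.1]
opening: 0.043
grasp_force: 40.8
```

>>> {"fn": "send_rows", "kwargs": {"deltas": "0 0 0 0 0 0 0.065;0 0 0 0 0 0 0.065;0 0 0 0 0 0 0.065;0 0 0 0 0 0 0.065;0 0 0 0 0 0 0.065;0 0 0 0 0 -0.01 0.065;0 0 0 0 0 -0.03 0.065;0 0 0 0 0 -0.06 0.065"}}

```text
t: 18.58
eef_pos: [0.6219, 0.0206, 0.0723]
ee_rot: [-179.6, 0.0, 84.4]
contact_force: [-0.0, -0.2, -0.9]
opening: 0.0652
grasp_force: 0.0
```

>>> {"fn": "send_rows", "kwargs": {"deltas": "0 0 0 0 0 -0.03 0.085;0 0 0 0 0 -0.045 0.085;0 0 0 0 0 -0.05 0.085;0 0 0 -0.02 -0.02 -0.05 0.085;0 0 0 -0.045 -0.045 -0.05 0.085;0 0 0 -0.07 -0.07 -0.05 0.085;0 0 0 -0.095 -0.095 -0.05 0.085;0 0 0 -0.115 -0.115 -0.05 0.085"}}

```text
t: 19.25
eef_pos: [0.496, -0.0834, 0.1233]
ee_rot: [-179.8, 0.0, 84.4]
contact_force: [0.6, -0.3, -0.1]
opening: 0.0848
grasp_force: 0.0
```

Run:
```python
from h import *
delta(.4528,-.1366,.06,80.6)
s=viewer.grab_frame("side")
cv2.imwrite("pics/f.png",cv2.resize(s[140:300,220:380],None,fx=3,fy=3))
```

```text
turn [-0.003  0.     0.066] shift [-0.0571 -0.0376  0.0634] now [ 0.496  -0.0834  0.1233] [-179.8    0.    84.4] t 19.25
```

View pics/f.png

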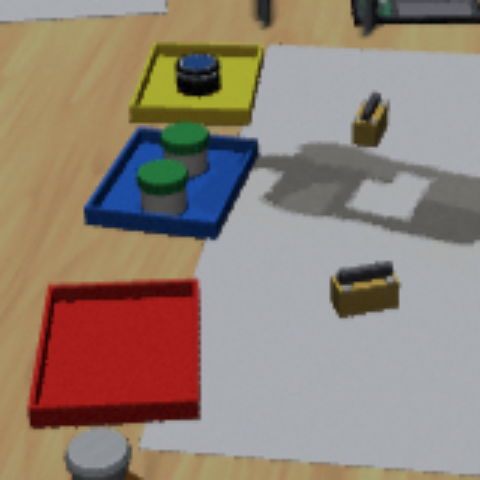

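Both jars are upright in the blue tray, at (163,187) and (186,150). Now the far head at (370,118).

>>> {"fn": "send_rows", "kwargs": {"deltas": "0 0 0.02 -0.015 -0.01 0.01 0.085;0 0 0.04 -0.035 -0.022 0.03 0.085;0 0 0.06 -0.05 -0.033 0.045 0.085;0 0 0.066 -0.057 -0.0375 0.055 0.085;0 0 0.066 -0.057 -0.0375 0.06 0.085;0 0 0.066 -0.057 -0.0375 0.06 0.085;0 0 0.066 -0.057 -0.0375 0.06 0.085;0 0 0.066 -0.057 -0.0375 0.06 0.085"}}

```text
t: 19.97
eef_pos: [0.4577, -0.1355, 0.065]
ee_rot: [179.9, 0.0, 80.7]
contact_force: [0.1, 0.2, -0.3]
opening: 0.0847
grasp_force: 0.0
```

Run:
```python
from h import *
delta(.4528,-.1366,.0045,80.6)
```

```text
turn [0.002 0.    0.001] shift [-0.0018 -0.0048  0.0605] now [ 0.4577 -0.1355  0.065 ] [179.9   0.   80.7] t 19.97
```

>>> {"fn": "send_rows", "kwargs": {"deltas": "0 0 0 -0.001 -0.002 0.015 0.085;0 0 0 -0.001 -0.002 0.03 0.085;0 0 0 -0.001 -0.002 0.045 0.085;0 0 0 -0.001 -0.002 0.055 0.085;0 0 0 -0.001 -0.002 0.059 0.085;0 0 0 -0.001 -0.002 0.06 0.085;0 0 0 -0.001 -0.002 0.06 0.01;0 0 0 -0.001 -0.002 0.06 0.01", "force": 50}}

```text
t: 20.63
eef_pos: [0.4549, -0.1367, 0.005]
ee_rot: [179.9, 0.0, 80.6]
contact_force: [-0.2, -0.9, 0.8]
opening: 0.0637
grasp_force: 0.0
```

>>> {"fn": "send_rows", "kwargs": {"deltas": "0 0 0 0 0 0 0.01;0 0 0 0 0 0 0.01;0 0 0 0 0 0 0.01;0 0 0 0 0 0 0.01;0 0 0 0 0 0 0.01;0 0 0 0 0 0 0.01;0 0 0 0 0 0 0.01;0 0 0 0 0 0 0.01"}}

```text
t: 21.3
eef_pos: [0.4547, -0.1367, 0.0049]
ee_rot: [179.9, 0.0, 80.6]
contact_force: [-0.8, -0.7, 6.3]
opening: 0.0229
grasp_force: 50.8
```

>>> {"fn": "send_rows", "kwargs": {"deltas": "0 0 0 0 0 -0.004 0.01;0 0 0 0 0 -0.015 0.01;0 0 0 0 0 -0.035 0.01;0 0 0 0 0 -0.055 0.01;0 0 0 0 0 -0.068 0.01;0 0 0 0 0 -0.07 0.01;0 0 0 0 0 -0.07 0.01;0 0 0 0 0 -0.07 0.01"}}

```text
t: 21.97
eef_pos: [0.4534, -0.1362, 0.0739]
ee_rot: [-179.9, -0.0, 80.6]
contact_force: [-0.6, 0.3, -1.2]
opening: 0.0231
grasp_force: 50.0
```

Run:
```python
from h import *
c=np.array([.6145,.231]); a=np.radians(100.5); y=np.array([np.cos(a),np.sin(a)])
print(c+.034*y,c-.034*y); p=c+.034*y
delta(*p,.075,100.5)
s=viewer.grab_frame("side")
cv2.imwrite("pics/g.png",cv2.resize(s[120:280,260:420],None,fx=3,fy=3))
```

```text
[0.60830399 0.26443067] [0.62069601 0.19756933]
turn [-0.001 -0.    -0.347] shift [ 0.4205  0.0874 -0.0011] now [ 0.4534 -0.1362  0.0739] [-179.9   -0.    80.6] t 21.97
```

View pics/g.png

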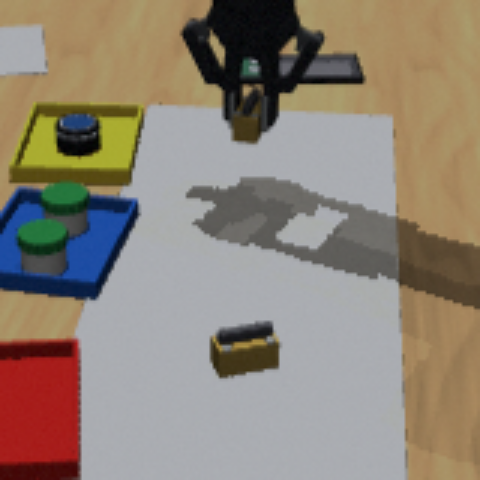

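The head is held level at (247,118).

>>> {"fn": "send_rows", "kwargs": {"deltas": "0 0 -0.03 0.015 0.003 0 0.01;0 0 -0.08 0.045 0.009 0 0.01;0 0 -0.13 0.08 0.017 0 0.01;0 0 -0.18 0.115 0.024 0 0.01;0 0 -0.23 0.15 0.031 0 0.01;0 0 -0.28 0.185 0.039 0 0.01;0 0 -0.33 0.22 0.046 0 0.01;0 0 -0.347 0.255 0.053 0 0.01"}}

```text
t: 22.68
eef_pos: [0.547, 0.1081, 0.0726]
ee_rot: [-179.8, -0.0, 100.6]
contact_force: [0.1, -1.3, -2.1]
opening: 0.0231
grasp_force: 49.9
```

Run:
```python
from h import *
delta(.6083,.2644,.04,100.5)
```

```text
turn [-0.003 -0.     0.002] shift [0.1424 0.0891 0.0323] now [0.547  0.1081 0.0726] [-179.8   -0.   100.6] t 22.68
```

>>> {"fn": "send_rows", "kwargs": {"deltas": "0 0 0 0.03 0.019 0 0.01;0 0 0 0.06 0.0375 0 0.01;0 0 0 0.09 0.056 0 0.01;0 0 0 0.12 0.075 0 0.01;0 0 0 0.137 0.086 0.005 0.01;0 0 0 0.142 0.089 0.015 0.01;0 0 0 0.142 0.089 0.025 0.01;0 0 0 0.142 0.089 0.03 0.01"}}

```text
t: 23.35
eef_pos: [0.6066, 0.2608, 0.0404]
ee_rot: [-179.6, 0.1, 100.5]
contact_force: [-0.4, -1.2, -1.8]
opening: 0.023
grasp_force: 49.9
```

Run:
```python
from h import *
delta(.6083,.2644,.0088,100.5)
```

```text
turn [-0.007  0.002  0.   ] shift [0.0033 0.0026 0.0316] now [0.6066 0.2608 0.0404] [-1.796e+02  1.000e-01  1.005e+02] t 23.35
```

>>> {"fn": "send_rows", "kwargs": {"deltas": "0 0 0 0.001 0.001 0.01 0.01;0 0 0 0.001 0.001 0.018 0.01;0 0 0 0.001 0.001 0.024 0.01;0 0 0 0.001 0.001 0.028 0.01;0 0 0 0.001 0.001 0.03 0.01;0 0 0 0.001 0.001 0.031 0.01;0 0 0 0.001 0.001 0.031 0.01;0 0 0 0.001 0.001 0.031 0.01"}}

```text
t: 24.02
eef_pos: [0.6109, 0.2636, 0.0139]
ee_rot: [179.9, -0.0, 100.5]
contact_force: [-0.2, 0.4, -1.0]
opening: 0.0231
grasp_force: 49.9
```

Run:
```python
from h import *
delta(.6083,.2644,.0088,100.5)
```

```text
turn [ 0.001 -0.    -0.   ] shift [ 0.0013 -0.0024  0.0051] now [0.6109 0.2636 0.0139] [179.9  -0.  100.5] t 24.02
```

>>> {"fn": "send_rows", "kwargs": {"deltas": "0 0 0 0 0 0.001 0.01;0 0 0 0 0 0.002 0.01;0 0 0 0 0 0.003 0.01;0 0 0 0 0 0.003 0.01;0 0 0 0 0 0.003 0.01;0 0 0 0 0 0.003 0.01;0 0 0 0 0 0.003 0.01;0 0 0 0 0 0.003 0.01"}}

```text
t: 24.68
eef_pos: [0.6104, 0.2635, 0.0103]
ee_rot: [180.0, -0.0, 100.5]
contact_force: [0.8, -0.3, -1.8]
opening: 0.0231
grasp_force: 49.9
```

>>> {"fn": "send_rows", "kwargs": {"deltas": "0 0 0 0 0 0.0005 0.01;0 0 0 0 0 0.001 0.01;0 0 0 0 0 0.0015 0.01;0 0 0 0 0 0.0015 0.01;0 0 0 0 0 0.0015 0.01;0 0 0 0 0 0.0015 0.01;0 0 0 0 0 0.0015 0.01;0 0 0 0 0 0.0015 0.01"}}

```text
t: 25.35
eef_pos: [0.6105, 0.2635, 0.009]
ee_rot: [180.0, -0.0, 100.5]
contact_force: [-0.9, 0.0, 1.8]
opening: 0.0227
grasp_force: 50.1
```

Contact has been made. Release to 0.05 and rise.

>>> {"fn": "send_rows", "kwargs": {"deltas": "0 0 0 0 0 0 0.05;0 0 0 0 0 0 0.05;0 0 0 0 0 0 0.05;0 0 0 0 0 0 0.05;0 0 0 0 0 0 0.05;0 0 0 0 0 -0.01 0.05;0 0 0 0 0 -0.03 0.05;0 0 0 0 0 -0.06 0.05"}}

```text
t: 26.02
eef_pos: [0.6077, 0.2624, 0.0665]
ee_rot: [-179.6, 0.1, 100.5]
contact_force: [-0.1, 0.2, 0.3]
opening: 0.0502
grasp_force: 0.0
```

>>> {"fn": "send_rows", "kwargs": {"deltas": "0 0 0 0 0 -0.03 0.085;0 0 0 0 0 -0.045 0.085;0 0 0.1 -0.01 -0.02 -0.05 0.085;0 0 0.2 -0.025 -0.045 -0.05 0.085;0 0 0.3 -0.04 -0.07 -0.05 0.085;0 0 0.4 -0.055 -0.095 -0.05 0.085;0 0 0.5 -0.07 -0.12 -0.05 0.085;0 0 0.6 -0.08 -0.14 -0.05 0.085"}}

```text
t: 26.68
eef_pos: [0.4852, 0.1579, 0.1187]
ee_rot: [-180.0, 0.1, 65.8]
contact_force: [0.7, 0.1, 0.3]
opening: 0.0851
grasp_force: 0.0
```

Run:
```python
from h import *
delta(.4368,.1433,.1,18.3)
s=viewer.grab_frame("side")
cv2.imwrite("pics/i.png",cv2.resize(s[160:320,220:380],None,fx=3,fy=3))
```

```text
turn [-0.     0.001  0.829] shift [-0.0331 -0.0382  0.0187] now [0.4852 0.1579 0.1187] [-1.80e+02  1.00e-01  6.58e+01] t 26.68
```

View pics/i.png

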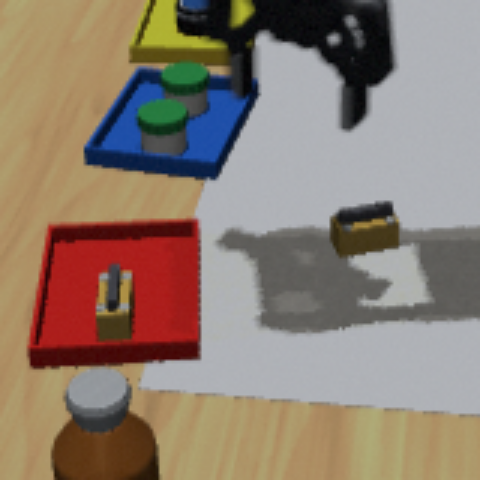

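The first head is upright in the red tray at (114,305). Now the second, at (365,230).

>>> {"fn": "send_rows", "kwargs": {"deltas": "0 0 0.11 -0.006 -0.007 0 0.085;0 0 0.22 -0.012 -0.014 0 0.085;0 0 0.33 -0.018 -0.02 0 0.085;0 0 0.44 -0.024 -0.026 0 0.085;0 0 0.55 -0.03 -0.033 0.01 0.085;0 0 0.66 -0.033 -0.038 0.02 0.085;0 0 0.77 -0.033 -0.038 0.03 0.085;0 0 0.829 -0.033 -0.038 0.04 0.085"}}

```text
t: 27.4
eef_pos: [0.4391, 0.1446, 0.0787]
ee_rot: [180.0, -0.0, 18.4]
contact_force: [-0.6, -0.5, -0.0]
opening: 0.085
grasp_force: 0.0
```

>>> {"fn": "send_rows", "kwargs": {"deltas": "0 0 0 0 0 0.005 0.085;0 0 0 0 0 0.01 0.085;0 0 0 0 0 0.015 0.085;0 0 0 0 0 0.015 0.085;0 0 0 0 0 0.015 0.085;0 0 0 0 0 0.015 0.085;0 0 0 0 0 0.015 0.085;0 0 0 0 0 0.015 0.085"}}

```text
t: 28.07
eef_pos: [0.4396, 0.1446, 0.0642]
ee_rot: [180.0, -0.0, 18.6]
contact_force: [-0.1, 0.1, -0.1]
opening: 0.0855
grasp_force: 0.0
```

Run:
```python
from h import *
delta(.4368,.1433,.0045,18.3)
```

```text
turn [ 0.    -0.001  0.006] shift [-0.0031  0.0004  0.0597] now [0.4396 0.1446 0.0642] [180.   -0.   18.6] t 28.07
```

>>> {"fn": "send_rows", "kwargs": {"deltas": "0 0 0.006 -0.002 0 0.015 0.085;0 0 0.006 -0.003 0 0.03 0.085;0 0 0.006 -0.003 0 0.045 0.085;0 0 0.006 -0.003 0 0.055 0.085;0 0 0.006 -0.003 0 0.059 0.085;0 0 0.006 -0.003 0 0.059 0.085;0 0 0.006 -0.003 0 0.059 0.01;0 0 0.006 -0.003 0 0.059 0.01", "force": 50}}

```text
t: 28.73
eef_pos: [0.4372, 0.1438, 0.0054]
ee_rot: [180.0, -0.1, 18.3]
contact_force: [-0.4, -0.4, 0.1]
opening: 0.0633
grasp_force: 0.0
```

>>> {"fn": "send_rows", "kwargs": {"deltas": "0 0 0 0 0 0 0.01;0 0 0 0 0 0 0.01;0 0 0 0 0 0 0.01;0 0 0 0 0 0 0.01;0 0 0 0 0 0 0.01;0 0 0 0 0 0 0.01;0 0 0 0 0 0 0.01;0 0 0 0 0 0 0.01"}}

```text
t: 29.4
eef_pos: [0.437, 0.1438, 0.0056]
ee_rot: [180.0, -0.1, 18.3]
contact_force: [-1.5, -0.2, 6.2]
opening: 0.0236
grasp_force: 47.1
```

>>> {"fn": "send_rows", "kwargs": {"deltas": "0 0 0 0 0 -0.004 0.01;0 0 0 0 0 -0.015 0.01;0 0 0 0 0 -0.035 0.01;0 0 0 0 0 -0.055 0.01;0 0 0 0 0 -0.068 0.01;0 0 0 0 0 -0.07 0.01;0 0 0 0 0 -0.07 0.01;0 0 0 0 0 -0.07 0.01"}}

```text
t: 30.07
eef_pos: [0.4358, 0.1434, 0.0745]
ee_rot: [-180.0, 0.0, 18.3]
contact_force: [-0.1, -0.5, -2.1]
opening: 0.0236
grasp_force: 47.1
```

Run:
```python
from h import *
delta(.6207,.1976,.075,100.5)
```

```text
turn [-1.000e-03  1.000e-03 -1.435e+00] shift [ 0.1926  0.0065 -0.0007] now [0.4358 0.1434 0.0745] [-180.     0.    18.3] t 30.07
```

>>> {"fn": "send_rows", "kwargs": {"deltas": "0 0 -0.08 0.008 0 0 0.01;0 0 -0.19 0.025 0.001 0 0.01;0 0 -0.3 0.043 0.002 0 0.01;0 0 -0.41 0.06 0.003 0 0.01;0 0 -0.52 0.08 0.004 0 0.01;0 0 -0.63 0.1 0.005 0 0.01;0 0 -0.74 0.12 0.006 0 0.01;0 0 -0.85 0.14 0.0065 0 0.01"}}

```text
t: 30.73
eef_pos: [0.5706, 0.181, 0.0726]
ee_rot: [-179.8, 0.1, 67.3]
contact_force: [0.3, 0.5, -2.1]
opening: 0.0235
grasp_force: 47.1
```

Run:
```python
from h import *
delta(.6207,.1976,.04,100.5)
```

```text
turn [-0.004  0.001 -0.58 ] shift [0.0347 0.0399 0.0324] now [0.5706 0.181  0.0726] [-1.798e+02  1.000e-01  6.730e+01] t 30.73
```

>>> {"fn": "send_rows", "kwargs": {"deltas": "0 0 -0.1 0.01 0.011 0 0.01;0 0 -0.2 0.02 0.022 0 0.01;0 0 -0.3 0.027 0.031 0 0.01;0 0 -0.4 0.033 0.038 0 0.01;0 0 -0.5 0.0345 0.0395 0.005 0.01;0 0 -0.58 0.0345 0.0395 0.015 0.01;0 0 -0.58 0.0345 0.0395 0.025 0.01;0 0 -0.58 0.0345 0.0395 0.032 0.01"}}

```text
t: 31.4
eef_pos: [0.6191, 0.197, 0.0396]
ee_rot: [-179.7, 0.0, 100.1]
contact_force: [0.8, -0.2, -2.1]
opening: 0.0233
grasp_force: 47.2
```

>>> {"fn": "send_rows", "kwargs": {"deltas": "0 0 0 0 0 0.002 0.01;0 0 0 0 0 0.002 0.01;0 0 0 0 0 0.002 0.01;0 0 0 0 0 0.002 0.01;0 0 0 0 0 0.002 0.01;0 0 0 0 0 0.002 0.01;0 0 0 0 0 0.002 0.01;0 0 0 0 0 0.002 0.01"}}

```text
t: 32.07
eef_pos: [0.6215, 0.1976, 0.0412]
ee_rot: [180.0, -0.0, 100.2]
contact_force: [0.1, 0.8, -1.3]
opening: 0.0235
grasp_force: 47.2
```

Run:
```python
from h import *
delta(.6207,.1976,.0096,100.5)
s=viewer.grab_frame("side")
cv2.imwrite("pics/j.png",cv2.resize(s[160:320,220:380],None,fx=3,fy=3))
```

```text
turn [ 0.001 -0.    -0.005] shift [ 0.0001 -0.0008  0.0316] now [0.6215 0.1976 0.0412] [180.   -0.  100.2] t 32.07
```

View pics/j.png

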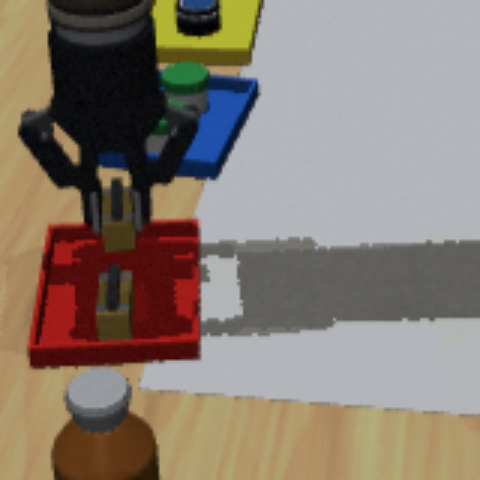

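The held head at (118,222) is aligned behind the first one at (115,305), with a gap. I'll lower it.

>>> {"fn": "send_rows", "kwargs": {"deltas": "0 0 0 0 0 0.01 0.01;0 0 0 0 0 0.018 0.01;0 0 0 0 0 0.024 0.01;0 0 0 0 0 0.027 0.01;0 0 0 0 0 0.029 0.01;0 0 0 0 0 0.03 0.01;0 0 0 0 0 0.03 0.01;0 0 0 0 0 0.03 0.01"}}

```text
t: 32.78
eef_pos: [0.6215, 0.1977, 0.011]
ee_rot: [180.0, -0.0, 100.2]
contact_force: [-0.2, 0.6, -2.3]
opening: 0.0234
grasp_force: 47.2
```

>>> {"fn": "send_rows", "kwargs": {"deltas": "0 0 0 0 0 0 0.01;0 0 0 0 0 0 0.01;0 0 0 0 0 0.0005 0.01;0 0 0 0 0 0.001 0.01;0 0 0 0 0 0.001 0.01;0 0 0 0 0 0.001 0.01;0 0 0 0 0 0.001 0.01;0 0 0 0 0 0.001 0.01"}}

```text
t: 33.45
eef_pos: [0.6212, 0.1976, 0.0098]
ee_rot: [-180.0, 0.0, 100.2]
contact_force: [0.4, -1.0, -2.2]
opening: 0.0236
grasp_force: 47.2
```

>>> {"fn": "send_rows", "kwargs": {"deltas": "0 0 0 0 0 0.0005 0.01;0 0 0 0 0 0.001 0.01;0 0 0 0 0 0.001 0.01;0 0 0 0 0 0.001 0.01;0 0 0 0 0 0.001 0.01;0 0 0 0 0 0.001 0.01;0 0 0 0 0 0.001 0.01;0 0 0 0 0 0.001 0.01"}}

```text
t: 34.12
eef_pos: [0.6213, 0.1976, 0.0096]
ee_rot: [-180.0, 0.0, 100.2]
contact_force: [-1.8, -1.3, 5.6]
opening: 0.0233
grasp_force: 47.9
```

>>> {"fn": "send_rows", "kwargs": {"deltas": "0 0 0 0 0 0 0.05;0 0 0 0 0 0 0.05;0 0 0 0 0 0 0.05;0 0 0 0 0 0 0.05;0 0 0 0 0 0 0.05;0 0 0 0 0 -0.01 0.05;0 0 0 0 0 -0.03 0.05;0 0 0 0 0 -0.06 0.05"}}

```text
t: 34.78
eef_pos: [0.6184, 0.1969, 0.0666]
ee_rot: [-179.6, 0.0, 100.2]
contact_force: [0.2, 0.3, 0.8]
opening: 0.0499
grasp_force: 0.0
```

>>> {"fn": "send_rows", "kwargs": {"deltas": "0 0 0 0 0 -0.04 0.05;0 0 0 0 0 -0.07 0.05;0 0 0 0 -0.02 -0.1 0.05;0 0 0 0 -0.05 -0.12 0.05;0 0 0 0 -0.08 -0.12 0.05;0 0 0 0 -0.12 -0.12 0.05;0 0 0 0 -0.15 -0.12 0.05;0 0 0 0 -0.17 -0.12 0.05"}}

```text
t: 35.45
eef_pos: [0.4505, 0.1669, 0.1891]
ee_rot: [-179.9, 0.0, 100.2]
contact_force: [0.3, -0.1, -0.3]
opening: 0.0503
grasp_force: 0.0
```

>>> {"fn": "send_rows", "kwargs": {"deltas": "0 0 0 0.03 -0.02 0 0.05;0 0 0 0.06 -0.05 0 0.05;0 0 0 0.09 -0.07 0 0.05;0 0 0 0.12 -0.08 0 0.05;0 0 0 0.14 -0.08 0 0.05;0 0 0 0.15 -0.08 0 0.05;0 0 0 0.15 -0.08 0 0.05;0 0 0 0.15 -0.08 0 0.05"}}

```text
t: 36.12
eef_pos: [0.3489, 0.3008, 0.1891]
ee_rot: [180.0, 0.0, 100.3]
contact_force: [0.4, -0.1, 0.3]
opening: 0.05
grasp_force: 0.0
```

Run:
```python
from h import *
im=viewer.grab_frame("top"); s=viewer.grab_frame("side")
cv2.imwrite("pics/l.png",np.hstack([cv2.resize(im[100:290,170:430],(400,292)),cv2.resize(s[130:330,210:410],(400,400))[:292]]))
```

```text
(no output)
```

View pics/l.png

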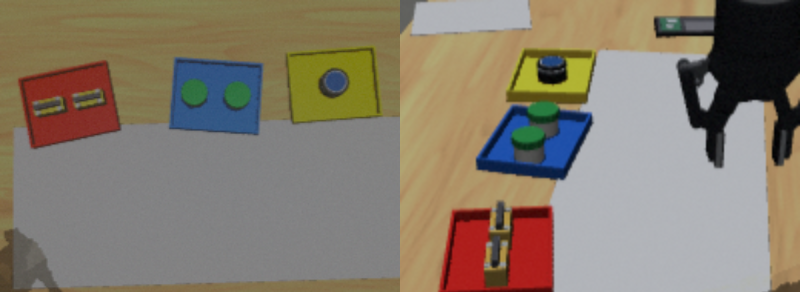

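All five parts stand upright and apart in their trays: heads at (48,105) and (88,98), jars at (194,94) and (237,95), lens at (334,82). The arm is clear, so I'm handing in.

```bash
python3 -c "
from plant import order
print(order.finish_job())"
```

```text
the job is handed in; nothing more can be done
None
```

The job is handed in: the lens is in the yellow tray, both jars are in the blue tray and both heads are in the red tray, all upright and released in the last picture (the hand-in call gave no verdict).

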